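# Set the tasting station right: four pieces on each other's coasters

### The job

The four pieces of the tasting station stand on each other's cork coasters. Put each one upright in the middle of its own: the brown dropper bottle on the smallest coaster, the pepper shaker on the next larger, the small glass on the next, and the timer on the largest. The square wooden board is free for setting a piece down on the way; leave the spice jar standing where it is.

Things in the scene. Friction and masses are not known exactly. Their poses are not given: they have to be found in the camera images.
- dropper_bottle: small brown bottle with a black dropper top, 0.07 kg: round body 33 mm across from the underside up to 70 mm, then narrower, 102 mm tall in all. Origin at the centre of its underside, z axis up its own axis (standing upright).
- pepper_shaker: pepper shaker with a greyish see-through body and a domed pierced metal-grey top, 0.1 kg: round, at most 44 mm across up to 74 mm, the top about 34 mm across, 90 mm tall. Origin at the centre of its underside, z axis up its own axis (standing upright).
- small_glass: small clear drinking glass, empty, standing mouth up, 0.07 kg: 38 mm across at the foot widening to 50 mm at the rim, 63 mm tall. It can be gripped from outside. Origin at the centre of its underside, z axis up its own axis (standing upright).
- timer: round clockwork kitchen timer, white base and red top, 0.11 kg: 68 mm across from the underside up to 40 mm, and on top a red grip bar 54 mm long (along its x axis) and 10 mm wide, whose top is at 57 mm. Nothing on it turns. It can be gripped round the body. Origin at the centre of its underside, z axis up its own axis (standing upright).
- coaster_xs: round flat cork coaster, fixed to the table, 76 mm across, 8 mm thick, no rim: the smallest of the four. Origin at the centre of its underside; its top is 8 mm above the origin. At the start one of the wrong pieces stands in its middle.
- coaster_s: round flat cork coaster, fixed to the table, 90 mm across, 8 mm thick, no rim: the second smallest of the four. Origin at the centre of its underside; its top is 8 mm above the origin. At the start one of the wrong pieces stands in its middle.
- coaster_m: round flat cork coaster, fixed to the table, 104 mm across, 8 mm thick, no rim: the second largest of the four. Origin at the centre of its underside; its top is 8 mm above the origin. At the start one of the wrong pieces stands in its middle.
- coaster_l: round flat cork coaster, fixed to the table, 118 mm across, 8 mm thick, no rim: the largest of the four. Origin at the centre of its underside; its top is 8 mm above the origin. At the start one of the wrong pieces stands in its middle.
- spare_board: square flat board of light wood, 110 x 110 mm, 8 mm thick, fixed to the table, empty at the start: a free spot. Origin at the centre of its underside. (Also here, not part of the job: to the left an open purple crate 195 mm tall, its right side at y = +0.04 m; at the back a kitchen roll 228 mm tall; a garlic bulb 57 mm tall.)
- spice_jar: spice jar with a red cap and dark label, 41 mm across, 105 mm tall, loose, standing on the table behind the coasters; it does not belong to the set and stays where it is. Origin at the centre of its underside, z axis up its own axis (standing upright).
Things that resemble listed ones, but are neither listed nor needed, are in the scene too. What is shaped like the dropper_bottle but blue or orange is not meant. Leave any blue look-alike of the small_glass alone.

How it is judged:
By the outcome, as a careful person would: the job done as asked, in the order asked, and still so for the second after the job is handed in, with the robot touching nothing.
It also fails if it takes over 141 s, if anything falls off the work surface, if the arm or the gripper's body presses on something with over 40 N, if the wrist force passes 120 N, or if a joint passes its speed limit or range.

### The arm

A 6-joint arm with a two-finger parallel gripper is mounted at the origin on a cart in front of the work surface, level with it; the furniture and walls round the work are solid. World frame = base frame: x ahead of the robot, y to its left, z up, the work surface at z = 0. Lengths are in m, angles in rad, forces in N, time in s.
With the tool pointing down it reaches from about 0.35 to 1 m from the base axis. Payload 7.1 kg.
Tool frame: the origin (TCP) lies at the very end of the fingers, on their centre line; the grasp point (between the pads) lies 19 mm behind it; z points along the fingers, y is the line along which they close (so a half turn about z gives the same grasp; the last joint's range is limited). The gripper opens to 85 mm and grips with 20 to 120 N. Pads are 22 mm wide; open, the fingers measure 114 mm over their backs; the gripper's body (76 mm by 85 mm) begins 54 mm behind the grasp point. The pads swing forward as they close: fully open they stand 13 mm farther back than shut.
Start: joints at [-1.274, 0.423, 1.63, -0, 1.089, -0.019], TCP at [0.194, -0.594, 0.231] pointing down, gripper open.
Joint ranges: [-3, 3], [-0.9, 2.11], [0.09, 2.58], [-1.31, 4.45], [0.11, 2.69], [-2.54, 2.54]. Speed limits (rad/s): [2.39, 2.39, 3.01, 3.14, 3.14, 3.14].

### API

Orientations are given as a unit quaternion [x, y, z, w].
In Python, from bench import get_obs, snapshot, camera_info, bot, models gives the robot as it stands.
- The arm moves only by the tool arm_command, never from a script. Its argument "plan" is a list of rows, each a list of 7 numbers: the opening, from -1 (shut) to 1 (fully open), then the shift along the tool's x, y, z as a fraction of full scale, then the turn, a rotation vector about the tool's x, y, z as a fraction of full scale. A call has 1 to 20 rows; each row shifts and turns the commanded pose from where the row before left it, along the tool's axes as they then stand; what a row does not reach is not made up. Full scale, the value 1, is 0.06 m for a shift and 8 degrees for a turn. A row lasts 1/8 s, in which the tool goes at most 62.5 mm and 10.7 degrees, less where a joint would pass 70% of its speed; a pose out of reach is approached as far as the arm can. A call with a number of a shift or a turn outside -1 to 1 is refused whole. A call with a gripper value outside its range is refused whole. The fingers move at their own pace and stop on an object; the grip force is fixed at half the most. Time passes only in rows, so rows that do not move let the fingers close. It gives the time, the measured TCP pose, the force, the opening and the grip force at its end, in the units of the state.
- get_obs(): the state, without advancing time (a new reading comes with each control period).
- snapshot(name): name is "scene" or "top" or "wrist"; returns (picture, depth): 384x512x3 uint8, red, green, blue; 384x512 float32, m along the optical axis (not along the pixel's ray), 0 where there is no reading.
- camera_info(name): a dict with "fov_y" (degrees; the focal length in pixels is half the picture's height over the tangent of half this angle, whatever the lens; pixels are square), "cx", "cy" (the principal point, pixels), "view" (4x4, takes a point from world to camera coordinates). Camera axes: x right, y down, z forward; pixel columns grow to the right and rows downward; lengths in m; the calibration is good to about 2 mm. A picture is of the moment at which its call begins: read the wrist's pose just before it. camera_info takes no time and is no camera call; for the wrist camera it gives the pose at the moment of the call.
- bot.close_job(): hands the job in; it is judged then, once.
Trained networks look in the newest picture that a camera, given by its name, has taken for a name from the list of things; names that differ only in an ending like _2 or _b are one class to them, and where a whole thing is asked for, a point or a joint stands for the part that bears it (a point fixed in the world has none). Each returns a list of dicts, best first, with "conf" (0 to 1); they miss things now and then, are a little off and sometimes report something else, mostly with a low value. They report only what shows in the picture. A call takes as long as a camera call. They do not tell look-alikes from the thing itself.
- models.boxes_of(camera, thing): "xy" ([column, row] in pixels, amid what is visible of it).
- models.cut_out(camera, thing): "region" (384x512 bool, what is visible of it) and "xy" ([column, row] in pixels, amid what is visible of it).
- models.pinpoint(camera, thing): "xy" ([column, row] in pixels: a listed point, or the origin of a listed thing).
The state is a dict: "time": time; "joint_positions": joint angles; "qd": joint speeds; "joint_efforts": joint torques, N m; "tcp_pos": TCP position; "ee_rot": TCP orientation; "contact_force": force on the tool from outside, world axes, zero at the start; "ft_torque": the same for the moment, N m; "finger_gap": finger opening in m; "grasp_force": force on a finger pad.
Only numpy, scipy, OpenCV 4.12 (cv2) and the standard library are available. Lean on these libraries where they do the work, as an engineer would, in place of code of your own. Each camera call takes 0.05 s, during which the arm holds its last target. There are 200 camera calls.

## Working session

There is one attempt and no reset: what is moved stays moved. The work goes in short steps, Python scripts to look and compute and a tool call to move; the robot and the scene stay as the last step left them, time stands still between calls to the robot, and variables do not carry over. Pictures are saved under pics/ and viewed, at most 14 in all, crops included, and the job is handed in when it is done.

Besides the shell and the picture viewer there is one more tool, called as name([rows], argument=value, ...), one row to a line, values as JSON. arm_command: Moves the arm, as the interface text tells. Shift numbers are shares of 0.06 m and turn numbers shares of 8 degrees, none past 1 either way. Its arguments: {"type":"object","properties":{"plan":{"type":"array","items":{"type":"array","items":{"type":"number","minimum":-1,"maximum":1}}}},"required":["plan"]}

```bash
mkdir -p pics; cat > h.py <<'E'
import numpy as np, cv2
from bench import get_obs, snapshot, camera_info, bot, models
def save(n,im): cv2.imwrite(f'pics/{n}.png', cv2.cvtColor(im,cv2.COLOR_RGB2BGR))
def K(n):
    c=camera_info(n); f=192/np.tan(np.radians(c['fov_y'])/2); return f,c['cx'],c['cy'],np.array(c['view'])
def world(n,uv,d):
    f,cx,cy,V=K(n); uv=np.atleast_2d(uv).astype(float); d=np.ravel(d)
    p=np.c_[(uv[:,0]-cx)/f*d,(uv[:,1]-cy)/f*d,d,np.ones(len(d))]
    return (np.linalg.inv(V)@p.T).T[:,:3]
def onplane(n,uv,z):
    a=world(n,uv,[0.0])[0]; b=world(n,uv,[1.0])[0]; return a+(b-a)*(z-a[2])/(b[2]-a[2])
E
cat > look.py <<'E'
from h import *
T=['dropper_bottle','pepper_shaker','small_glass','timer','spice_jar','coaster_xs','coaster_s','coaster_m','coaster_l','spare_board']
o=get_obs(); print(o['time'],o['tcp_pos'],o['ee_rot'],o['finger_gap'])
for n in ['top','scene']:
    im,d=snapshot(n); save(n+'0',im)
    print(n,camera_info(n)['fov_y'],np.linalg.inv(K(n)[3])[:3,3].round(3))
    for t in T:
        for r in models.cut_out(n,t)[:4]:
            m=r['region']&(d>0); ys,xs=np.nonzero(m)
            if len(xs)==0: continue
            P=world(n,np.c_[xs,ys],d[m])
            print(t,round(r['conf'],2),np.round(r['xy']),'med',np.median(P,0).round(3),'lo',np.percentile(P,2,0).round(3),'hi',np.percentile(P,98,0).round(3))
E
python3 look.py
```

```text
0.0 [ 0.1939733  -0.59354367  0.23053287] [ 9.87559960e-01  1.57240946e-01 -1.08214209e-04 -7.73733927e-04] 0.08537581972439849
top 48.13436598778019 [ 0.447 -0.233  1.094]
dropper_bottle 0.62 [191. 168.] med [ 0.639 -0.113  0.07 ] lo [ 0.63  -0.125  0.019] hi [ 0.655 -0.096  0.108]
dropper_bottle 0.47 [166. 121.] med [ 0.76  -0.054  0.061] lo [ 0.751 -0.066  0.012] hi [ 0.773 -0.037  0.1  ]
dropper_bottle 0.47 [195. 112.] med [ 0.774 -0.124  0.061] lo [ 0.765 -0.137  0.008] hi [ 0.793 -0.108  0.1  ]
pepper_shaker 0.6 [261. 191.] med [ 0.585 -0.28   0.091] lo [ 0.57  -0.297  0.043] hi [ 0.605 -0.263  0.099]
small_glass 0.87 [311. 172.] med [ 0.633 -0.412  0.033] lo [ 0.608 -0.43   0.011] hi [ 0.65  -0.385  0.064]
small_glass 0.72 [322. 218.] med [ 0.517 -0.439  0.041] lo [ 0.493 -0.455  0.018] hi [ 0.537 -0.41   0.073]
timer 0.72 [252. 252.] med [ 0.441 -0.268  0.052] lo [ 0.41  -0.298  0.035] hi [ 0.47  -0.237  0.067]
spice_jar 0.59 [227. 125.] med [ 0.744 -0.201  0.103] lo [ 0.735 -0.218  0.017] hi [ 0.77  -0.182  0.109]
coaster_xs 0.89 [309. 221.] med [ 0.514 -0.413  0.008] lo [ 0
[... 3012 characters left out ...]
125  0.008] lo [ 0.59  -0.168  0.001] hi [ 0.697 -0.061  0.011]
coaster_m 0.39 [314. 143.] med [ 0.747 -0.213  0.07 ] lo [ 0.734 -0.222  0.003] hi [ 0.77  -0.185  0.108]
coaster_l 0.89 [192. 236.] med [ 0.435 -0.297  0.008] lo [ 0.397 -0.314  0.001] hi [ 0.483 -0.257  0.012]
coaster_l 0.8 [257. 212.] med [ 0.576 -0.295  0.008] lo [ 0.541 -0.33   0.001] hi [ 0.636 -0.233  0.012]
coaster_l 0.55 [251. 150.] med [ 0.634 -0.125  0.008] lo [ 0.59  -0.168  0.001] hi [ 0.697 -0.061  0.011]
coaster_l 0.39 [314. 143.] med [ 0.747 -0.213  0.07 ] lo [ 0.734 -0.222  0.003] hi [ 0.77  -0.185  0.108]
spare_board 0.96 [170. 169.] med [ 0.455 -0.106  0.008] lo [ 0.403 -0.156  0.001] hi [ 0.51  -0.048  0.011]
```

```bash
cat > fit.py <<'E'
from h import *
for n in ['top','scene']:
    im,d=snapshot(n)
    f,cx,cy,V=K(n); 
    vv,uu=np.mgrid[:384,:512]; P=world(n,np.c_[uu.ravel(),vv.ravel()],d.ravel()).reshape(384,512,3)
    for t,c in [('coaster_xs',(.514,-.434)),('coaster_s',(.44,-.268)),('coaster_m',(.588,-.28)),('coaster_l',(.643,-.11)),('spare_board',(.455,-.1))]:
        for r in models.cut_out(n,t):
            ys,xs=np.nonzero(r['region']); Q=np.array([onplane(n,(x,y),.008)[:2] for x,y in zip(xs,ys)])
            C,R=cv2.minEnclosingCircle((Q*1000).astype(np.float32))
            if np.hypot(C[0]/1000-c[0],C[1]/1000-c[1])<.03: print(n,t,np.round(C,1),round(R,1),cv2.minAreaRect((Q*1000).astype(np.float32)) if t=='spare_board' else '')
    # heights: body centres
    for t,c,z0,z1 in [('glass',(.514,-.434),.06,.08),('timer base',(.44,-.268),.035,.05),('bar',(.44,-.268),.058,.075),('shaker',(.588,-.28),.085,.11),('bottle',(.643,-.11),.095,.12)]:
        m=(d>0)&(np.hypot(P[...,0]-c[0],P[...,1]-c[1])<.045)&(P[...,2]>z0)&(P[...,2]<z1)
        q=(P[m]*1000).astype(np.float32)
        if len(q)>4: print(n,t,len(q),'C',np.round(cv2.minEnclosingCircle(q[:,:2].copy()),1) if 0 else cv2.minEnclosingCircle(q[:,:2].copy()),cv2.minAreaRect(q[:,:2].copy()) if t=='bar' else '')
E
python3 fit.py
python3 -c "
import cv2,numpy as np
a=cv2.imread('pics/top0.png');cv2.imwrite('pics/t1.png',cv2.resize(a,(768,576)))
a=cv2.imread('pics/scene0.png');cv2.imwrite('pics/s1.png',cv2.resize(a,(768,576)))"
```

```text
top coaster_xs [ 514.3 -427.5] 36.6 Traceback (most recent call last):
  File "fit.py", line 8, in <module>
    ys,xs=np.nonzero(r['region']); Q=np.array([onplane(n,(x,y),.008)[:2] for x,y in zip(xs,ys)])
                                               ~~~~~~~^^^^^^^^^^^^^^
  File "h.py", line 11, in onplane
    a=world(n,uv,[0.0])[0]; b=world(n,uv,[1.0])[0]; return a+(b-a)*(z-a[2])/(b[2]-a[2])
                              ~~~~~^^^^^^^^^^^^
  File "h.py", line 7, in world
    f,cx,cy,V=K(n); uv=np.atleast_2d(uv).astype(float); d=np.ravel(d)
              ~^^^
  File "h.py", line 5, in K
    c=camera_info(n); f=192/np.tan(np.radians(c['fov_y'])/2); return f,c['cx'],c['cy'],np.array(c['view'])
ValueError: time passes only in moves, steps and waits
```

View pics/t1.png

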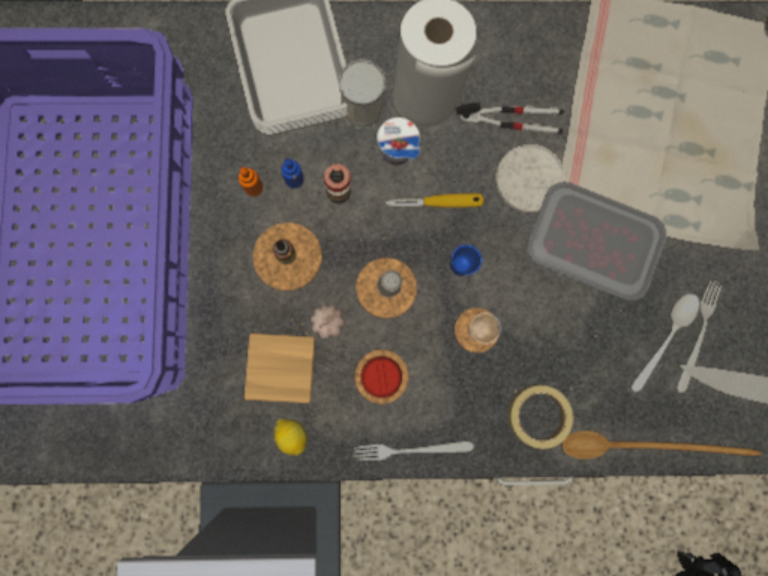

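View pics/s1.png

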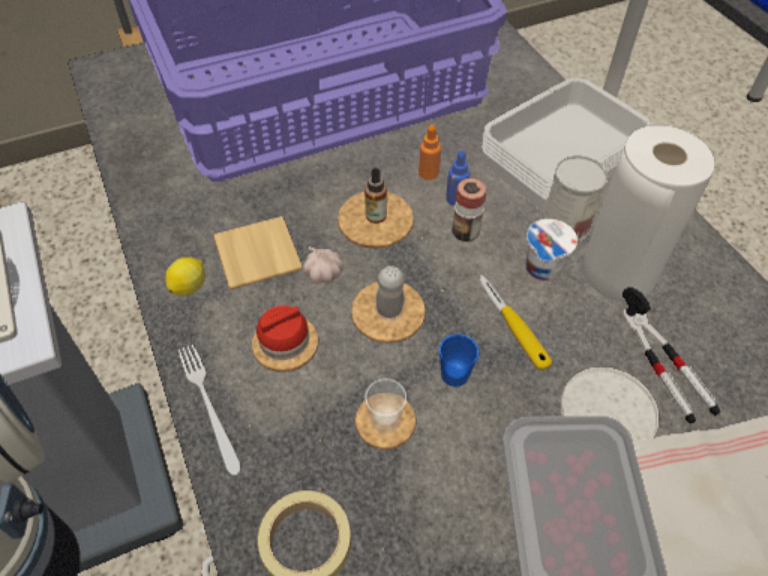

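The top picture (768 wide) shows the bottle at (283,250) on the largest coaster, the shaker at (390,285) on the second largest, the timer at (381,377) on the second smallest and the glass at (478,330) on the smallest. The board is at (280,368) with the garlic at (326,320). The scene picture agrees, with the spice jar at (468,210) and the blue glass at (458,360).

```bash
python3 - <<'E'
s=open('h.py').read()
i=s.index('def onplane')
open('h.py','w').write(s[:i]+'''def onplane(n,uv,z):
    uv=np.atleast_2d(uv); k=len(uv); P=world(n,np.r_[uv,uv],np.r_[np.zeros(k),np.ones(k)]); a,b=P[:k],P[k:]
    return a+(b-a)*((z-a[:,2])/(b[:,2]-a[:,2]))[:,None]
''')
s=open('fit.py').read().replace("np.array([onplane(n,(x,y),.008)[:2] for x,y in zip(xs,ys)])","onplane(n,np.c_[xs,ys],.008)[:,:2]")
open('fit.py','w').write(s)
E
python3 fit.py
```

```text
top coaster_xs [ 516.2 -429.9] 37.8 
top coaster_s [ 440.5 -268.6] 46.5 
top coaster_m [ 589.9 -278.4] 52.0 
top coaster_l [ 644.4 -110.7] 59.2 
top spare_board [457.7 -98.1] 75.0 ((456.8597106933594, -98.96075439453125), (113.80035400390625, 110.90188598632812), 86.57019805908203)
top glass 105 C ((515.1444091796875, -433.13818359375), 24.932125091552734) 
top timer base 199 C ((439.8978576660156, -268.0673522949219), 33.65169906616211) 
top bar 97 C ((441.030029296875, -270.1630859375), 26.205608367919922) ((441.5867919921875, -274.28460693359375), (52.38166427612305, 23.07098388671875), 7.693746089935303)
top shaker 154 C ((590.6220092773438, -283.3721618652344), 17.142932891845703) 
top bottle 26 C ((645.3028564453125, -110.04281616210938), 6.180138111114502) 
scene coaster_xs [ 515.3 -434. ] 38.4 
scene coaster_s [ 439.8 -274.5] 45.5 
scene coaster_m [ 588.7 -282.8] 53.3 
scene coaster_l [ 642.1 -114. ] 60.6 
scene spare_board [ 456.1 -102.9] 75.5 ((455.32598876953125, -104.205078125), (116.56759643554688, 113.28372192382812), 85.19112396240234)
scene glass 254 C ((514.6339721679688, -435.1968994140625), 25.527097702026367) 
scene timer base 296 C ((439.0849609375, -271.3591613769531), 33.465023040771484) 
scene bar 155 C ((439.53253173828125, -272.3017272949219), 26.439537048339844) ((439.1888427734375, -270.3656921386719), (52.71559524536133, 12.58105182647705), 10.4649658203125)
scene shaker 193 C ((589.9268188476562, -286.5243225097656), 17.23880958557129) 
scene bottle 37 C ((645.4010009765625, -112.3222885131836), 6.31437873840332)
```

arm_command([
  [1, 0, 0, 0, 0, 0, 0.754],
  [1, 0, 0, 0, 0, 0, 0.754],
  [1, 0, 0, 0, 0, 0, 0.754],
  [1, 0.3, -0.32, 0, 0, 0, 0],
  [1, 0.6, -0.65, 0, 0, 0, 0],
  [1, 0.6, -0.65, 0, 0, 0, 0],
  [1, 0.6, -0.65, 0, 0, 0, 0],
  [1, 0.6, -0.65, 0, 0, 0, 0],
  [1, 0.6, -0.65, 0, 0, 0, 0],
  [1, 0.6, -0.65, 0, 0, 0, 0],
  [1, 0.6, -0.65, 0, 0, 0, 0],
  [1, 0.6, -0.65, 0, 0, 0, 0],
  [1, 0.6, -0.65, 0, 0, 0, 0],
  [1, 0.6, -0.65, 0, 0, 0, 0],
  [1, 0.6, -0.65, 0, 0, 0, 0],
  [1, 0.6, -0.65, 0, 0, 0, 0],
  [1, 0.0, 0, 0, 0, 0, 0],
  [1, 0, 0, 0, 0, 0, 0],
])

```text
time: 4.05
tcp_pos: [0.6433, -0.106, 0.231]
ee_rot: [1.0, 0.001, -0.001, -0.0]
contact_force: [-0.3, -0.8, -0.4]
finger_gap: 0.0856
grasp_force: 0.0
```

```bash
cat > to.py <<'E'
import sys
from h import *
from scipy.spatial.transform import Rotation as R
o=get_obs(); r=R.from_quat(o['ee_rot']); t=np.array(list(map(float,sys.argv[1:4])))
w=R.from_quat([1,0,0,0])
print('t',round(o['time'],2),'pos',np.round(o['tcp_pos'],4),'gap',round(o['finger_gap'],4),'gf',round(o['grasp_force'],1),'F',np.round(o['contact_force'],1))
print('shift units',(r.inv().apply(t-o['tcp_pos'])/.06).round(3),'turn units',(np.degrees((r.inv()*w).as_rotvec())/8).round(3))
E
python3 to.py .6445 -.112 .231
python3 - <<'E'
from h import *
im,d=snapshot('wrist'); save('w0',im); print(np.linalg.inv(K('wrist')[3]).round(3))
E
```

```text
t 4.05 pos [ 0.6433 -0.106   0.231 ] gap 0.0856 gf 0.0 F [-0.3 -0.8 -0.4]
shift units [ 0.019  0.099 -0.   ] turn units [-0.     0.009  0.015]
[[ 0.    -0.961 -0.275  0.712]
 [-1.    -0.     0.    -0.107]
 [-0.     0.275 -0.961  0.374]
 [ 0.     0.     0.     1.   ]]
```

View pics/w0.png

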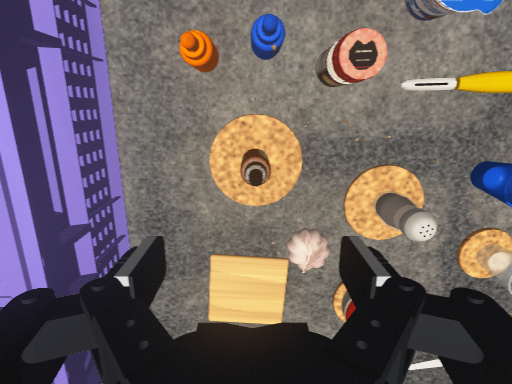

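The wrist view shows the bottle at (256,168) on the large coaster centred near (256,160), the shaker's coaster at (384,203) and the board at (248,290). I'll use it as a third measurement.

```bash
sed -e "s/\['top','scene'\]/['wrist']/" fit.py > fitw.py; python3 fitw.py
```

```text
wrist coaster_xs [ 515. -429.] 39.9 
wrist coaster_s [ 436.3 -239.8] 32.8 
wrist coaster_m [ 587.2 -278.7] 53.5 
wrist coaster_l [ 644.7 -111.2] 59.9 
wrist spare_board [455.7 -98.4] 75.4 ((456.3836975097656, -100.05667114257812), (112.66609191894531, 114.43220520019531), 87.28623962402344)
wrist glass 211 C ((511.99481201171875, -417.36468505859375), 17.716575622558594) 
wrist timer base 100 C ((443.973388671875, -238.69354248046875), 14.635205268859863) 
wrist shaker 803 C ((589.7318115234375, -283.0303649902344), 16.932140350341797) 
wrist bottle 166 C ((644.3062133789062, -110.16144561767578), 6.448263168334961)
```

arm_command([
  [1, 0.02, 0.09, 0, 0, 0, 0.015],
  [1, 0, 0, 0.5, 0, 0, 0],
  [1, 0, 0, 0.7, 0, 0, 0],
  [1, 0, 0, 0.7, 0, 0, 0],
  [1, 0, 0, 0.5, 0, 0, 0],
  [1, 0, 0, 0.4, 0, 0, 0],
  [1, 0, 0, 0.3, 0, 0, 0],
  [1, 0, 0, 0, 0, 0, 0],
  [1, 0, 0, 0, 0, 0, 0],
  [-1, 0, 0, 0, 0, 0, 0],
  [-1, 0, 0, 0, 0, 0, 0],
  [-1, 0, 0, 0, 0, 0, 0],
  [-1, 0, 0, 0, 0, 0, 0],
  [-1, 0, 0, 0, 0, 0, 0],
  [-1, 0, 0, 0, 0, 0, 0],
  [-1, 0, 0, 0, 0, 0, 0],
  [-1, 0, 0, 0, 0, 0, 0],
])

```text
time: 6.52
tcp_pos: [0.6458, -0.1122, 0.046]
ee_rot: [1.0, -0.001, 0.0, 0.0]
contact_force: [-1.0, 1.4, 6.2]
finger_gap: 0.0307
grasp_force: 58.8
```

```bash
python3 to.py .456 -.1005 .045
```

```text
t 6.53 pos [ 0.6458 -0.1122  0.046 ] gap 0.0307 gf 58.8 F [-1.   1.4  6.2]
shift units [-3.164 -0.189  0.014] turn units [ 0.    -0.007 -0.015]
```

arm_command([
  [-1, 0, 0, -0.3, 0, 0, 0],
  [-1, 0, 0, -0.6, 0, 0, 0],
  [-1, 0, 0, -0.6, 0, 0, 0],
  [-1, -0.3, -0.02, 0, 0, 0, 0],
  [-1, -0.56, -0.04, 0, 0, 0, 0],
  [-1, -0.6, -0.04, 0, 0, 0, 0],
  [-1, -0.6, -0.03, 0, 0, 0, 0],
  [-1, -0.6, -0.03, 0, 0, 0, 0],
  [-1, -0.3, -0.02, 0, 0, 0, 0],
  [-1, -0.2, -0.01, 0, 0, 0, 0],
  [-1, 0, 0, 0, 0, 0, 0],
  [-1, 0, 0, 0.5, 0, 0, 0],
  [-1, 0, 0, 0.5, 0, 0, 0],
  [-1, 0, 0, 0.3, 0, 0, 0],
  [-1, 0, 0, 0, 0, 0, 0],
  [-1, 0, 0, 0, 0, 0, 0],
])

```text
time: 8.52
tcp_pos: [0.4568, -0.1007, 0.0578]
ee_rot: [1.0, -0.001, 0.001, 0.0]
contact_force: [0.2, 0.2, 0.0]
finger_gap: 0.0306
grasp_force: 59.3
```

```bash
python3 to.py .456 -.1005 .047
```

```text
t 8.53 pos [ 0.4568 -0.1007  0.0578] gap 0.0306 gf 59.3 F [0.2 0.2 0. ]
shift units [-0.013 -0.003  0.18 ] turn units [ 0.002 -0.008 -0.014]
```

arm_command([
  [-1, -0.01, 0, 0.1, 0, 0, 0],
  [-1, 0, 0, 0.08, 0, 0, 0],
  [-1, 0, 0, 0, 0, 0, 0],
  [0, 0, 0, 0, 0, 0, 0],
  [1, 0, 0, 0, 0, 0, 0],
  [1, 0, 0, 0, 0, 0, 0],
  [1, 0, 0, 0, 0, 0, 0],
  [1, 0, 0, 0, 0, 0, 0],
  [1, 0, 0, -0.3, 0, 0, 0],
  [1, 0, 0, -0.6, 0, 0, 0],
  [1, 0, 0, -0.6, 0, 0, 0],
  [1, 0, 0, -0.6, 0, 0, 0],
  [1, 0, 0.4, 0, 0, 0, 0],
  [1, -0.07, 0.7, 0, 0, 0, 0],
  [1, -0.1, 0.8, 0, 0, 0, 0],
  [1, -0.1, 0.6, 0, 0, 0, 0],
  [1, 0, 0.32, 0, 0, 0, 0],
  [1, 0, 0, 0, 0, 0, 0],
  [1, 0, 0, 0, 0, 0, 0],
])

```text
time: 10.9
tcp_pos: [0.4385, -0.2687, 0.1723]
ee_rot: [1.0, -0.001, -0.0, -0.0]
contact_force: [-0.4, 0.5, -0.5]
finger_gap: 0.0854
grasp_force: 0.0
```

```bash
python3 to.py .440 -.270 .014; python3 fit.py | grep -E "scene|top" | grep -v board | grep -v shaker; sed -i 's/0 if 0/0 if 0/' fitw.py; python3 fitw.py
```

```text
t 10.9 pos [ 0.4385 -0.2687  0.1723] gap 0.0854 gf 0.0 F [-0.4  0.5 -0.5]
shift units [0.027 0.024 2.638] turn units [-0.005  0.005 -0.012]
top coaster_xs [ 515.9 -425.2] 40.4 
top coaster_m [ 589.5 -278.6] 52.1 
top coaster_l [ 644.6 -110.3] 60.8 
top glass 107 C ((514.9839477539062, -432.9872131347656), 24.86099624633789) 
scene coaster_xs [ 514.  -435.7] 37.5 
scene coaster_s [ 439.7 -274.2] 45.8 
scene coaster_m [ 588.1 -282.3] 53.3 
scene coaster_l [ 644.1 -113.7] 61.3 
scene glass 251 C ((514.1130981445312, -434.7549743652344), 25.216814041137695) 
scene timer base 297 C ((439.2254333496094, -271.33111572265625), 33.680442810058594) 
scene bar 153 C ((439.54248046875, -270.9941101074219), 26.684865951538086) ((439.43743896484375, -270.3220520019531), (53.26456069946289, 12.013550758361816), 8.885998725891113)
wrist coaster_xs [ 513.8 -430. ] 38.1 
wrist coaster_s [ 438.7 -269.4] 44.8 
wrist coaster_m [ 586.  -279.4] 51.7 
wrist spare_board [ 454.3 -100.7] 75.9 ((453.7872314453125, -100.40541076660156), (111.28407287597656, 110.2904052734375), 86.35624694824219)
wrist glass 1681 C ((512.5684204101562, -433.41485595703125), 25.420703887939453) 
wrist timer base 857 C ((437.7183532714844, -268.4430236816406), 33.870758056640625) 
wrist bar 660 C ((438.07598876953125, -269.01824951171875), 26.64792823791504) ((437.9861755371094, -268.3031921386719), (53.22040939331055, 10.08936595916748), 7.440088748931885)
wrist shaker 248 C ((576.7338256835938, -283.66796875), 12.442358016967773)
```

arm_command([
  [1, 0.01, 0.01, 0.3, 0, 0, 0],
  [1, 0, 0, 0.6, 0, 0, 0],
  [1, 0, 0, 0.6, 0, 0, 0],
  [1, 0, 0, 0.4, 0, 0, 0],
  [1, 0, 0, 0.3, 0, 0, 0],
  [1, 0, 0, 0.2, 0, 0, 0],
  [1, 0, 0, 0.2, 0, 0, 0],
  [1, 0, 0, 0.03, 0, 0, 0],
  [1, 0, 0, 0, 0, 0, 0],
  [-1, 0, 0, 0, 0, 0, 0],
  [-1, 0, 0, 0, 0, 0, 0],
  [-1, 0, 0, 0, 0, 0, 0],
  [-1, 0, 0, 0, 0, 0, 0],
  [-1, 0, 0, 0, 0, 0, 0],
  [-1, 0, 0, 0, 0, 0, 0],
])

```text
time: 13.68
tcp_pos: [0.4395, -0.2704, 0.0159]
ee_rot: [1.0, -0.001, 0.0, 0.0]
contact_force: [-1.4, 1.1, 9.6]
finger_gap: 0.0658
grasp_force: 63.6
```

```bash
python3 to.py .6445 -.1115 .015
```

```text
t 13.68 pos [ 0.4395 -0.2704  0.0159] gap 0.0658 gf 63.6 F [-1.4  1.1  9.6]
shift units [ 3.41  -2.656  0.017] turn units [ 0.005 -0.007 -0.015]
```

arm_command([
  [-1, 0, 0, -0.3, 0, 0, 0],
  [-1, 0, 0, -0.6, 0, 0, 0],
  [-1, 0, 0, -0.5, 0, 0, 0],
  [-1, 0, 0, -0.3, 0, 0, 0],
  [-1, 0.3, -0.24, 0, 0, 0, 0],
  [-1, 0.6, -0.46, 0, 0, 0, 0],
  [-1, 0.6, -0.47, 0, 0, 0, 0],
  [-1, 0.6, -0.47, 0, 0, 0, 0],
  [-1, 0.6, -0.47, 0, 0, 0, 0],
  [-1, 0.4, -0.31, 0, 0, 0, 0],
  [-1, 0.3, -0.23, 0, 0, 0, 0],
  [-1, 0, 0, 0, 0, 0, 0],
  [-1, 0, 0, 0.5, 0, 0, 0],
  [-1, 0, 0, 0.5, 0, 0, 0],
  [-1, 0, 0, 0.4, 0, 0, 0],
  [-1, 0, 0, 0.1, 0, 0, 0],
  [-1, 0, 0, 0, 0, 0, 0],
  [-1, 0, 0, 0, 0, 0, 0],
])

```text
time: 15.92
tcp_pos: [0.6442, -0.1121, 0.028]
ee_rot: [1.0, -0.001, 0.001, 0.0]
contact_force: [0.3, -1.6, -0.0]
finger_gap: 0.0655
grasp_force: 67.3
```

```bash
python3 to.py .6445 -.1115 .017
```

```text
t 15.93 pos [ 0.6442 -0.1121  0.028 ] gap 0.0655 gf 67.3 F [ 0.3 -1.6 -0. ]
shift units [ 0.005 -0.01   0.183] turn units [ 0.002 -0.012 -0.017]
```

arm_command([
  [-1, 0, -0.01, 0.1, 0, 0, 0],
  [-1, 0, 0, 0.08, 0, 0, 0],
  [-1, 0, 0, 0, 0, 0, 0],
  [0.6, 0, 0, 0, 0, 0, 0],
  [1, 0, 0, 0, 0, 0, 0],
  [1, 0, 0, 0, 0, 0, 0],
  [1, 0, 0, 0, 0, 0, 0],
  [1, 0, 0, -0.3, 0, 0, 0],
  [1, 0, 0, -0.6, 0, 0, 0],
  [1, 0, 0, -0.6, 0, 0, 0],
  [1, 0, 0, -0.6, 0, 0, 0],
  [1, 0, 0, -0.4, 0, 0, 0],
  [1, -0.1, 0.4, 0, 0, 0, 0],
  [1, -0.3, 0.7, 0, 0, 0, 0],
  [1, -0.3, 0.8, 0, 0, 0, 0],
  [1, -0.2, 0.6, 0, 0, 0, 0],
  [1, 0, 0.33, 0, 0, 0, 0],
  [1, 0, 0, 0, 0, 0, 0],
  [1, 0, 0, 0, 0, 0, 0],
])

```text
time: 18.3
tcp_pos: [0.5897, -0.2797, 0.1661]
ee_rot: [1.0, -0.001, 0.0, -0.0]
contact_force: [0.5, -0.5, -0.4]
finger_gap: 0.0854
grasp_force: 0.0
```

```bash
python3 to.py .590 -.2815 .04; python3 fitw.py; python3 fit.py | grep coaster
```

```text
t 18.3 pos [ 0.5897 -0.2797  0.1661] gap 0.0854 gf 0.0 F [ 0.5 -0.5 -0.4]
shift units [0.006 0.031 2.101] turn units [-0.003 -0.001 -0.01 ]
wrist coaster_xs [ 520.3 -430.2] 38.4 
wrist coaster_s [ 440.  -269.5] 46.2 
wrist coaster_m [ 587.7 -279. ] 52.0 
wrist coaster_l [ 642.9 -112.1] 58.9 
wrist spare_board [473.  -96.9] 59.7 ((474.1335754394531, -95.88462829589844), (97.30046081542969, 74.38397216796875), 86.68229675292969)
wrist glass 948 C ((512.9883422851562, -432.98577880859375), 25.55143165588379) 
wrist shaker 1393 C ((588.9178466796875, -283.8295593261719), 17.167495727539062) 
top coaster_xs [ 517.3 -429.7] 38.5 
top coaster_m [ 589.1 -279.6] 50.6 
top coaster_l [ 646.4 -108.3] 60.2 
scene coaster_xs [ 515.9 -433.9] 38.3 
scene coaster_s [ 439.3 -272.1] 46.6 
scene coaster_m [ 587.5 -282.1] 52.3 
scene coaster_l [ 633.  -118.7] 57.7
```

arm_command([
  [1, 0, 0.03, 0.3, 0, 0, 0],
  [1, 0, 0, 0.5, 0, 0, 0],
  [1, 0, 0, 0.5, 0, 0, 0],
  [1, 0, 0, 0.4, 0, 0, 0],
  [1, 0, 0, 0.3, 0, 0, 0],
  [1, 0, 0, 0.1, 0, 0, 0],
  [1, 0, 0, 0, 0, 0, 0],
  [1, 0, 0, 0, 0, 0, 0],
  [-1, 0, 0, 0, 0, 0, 0],
  [-1, 0, 0, 0, 0, 0, 0],
  [-1, 0, 0, 0, 0, 0, 0],
  [-1, 0, 0, 0, 0, 0, 0],
  [-1, 0, 0, 0, 0, 0, 0],
  [-1, 0, 0, 0, 0, 0, 0],
  [-1, 0, 0, 0, 0, 0, 0],
])

```text
time: 21.08
tcp_pos: [0.5895, -0.2828, 0.0409]
ee_rot: [1.0, -0.001, 0.0, 0.0]
contact_force: [-2.1, -0.2, 6.2]
finger_gap: 0.0372
grasp_force: 59.3
```

```bash
python3 to.py .440 -.2705 .04
```

```text
t 21.07 pos [ 0.5895 -0.2828  0.0409] gap 0.0372 gf 59.3 F [-2.1 -0.2  6.2]
shift units [-2.492 -0.2    0.013] turn units [ 0.003 -0.006 -0.015]
```

arm_command([
  [-1, 0, 0, -0.3, 0, 0, 0],
  [-1, 0, 0, -0.6, 0, 0, 0],
  [-1, 0, 0, -0.6, 0, 0, 0],
  [-1, -0.3, -0.03, 0, 0, 0, 0],
  [-1, -0.5, -0.04, 0, 0, 0, 0],
  [-1, -0.5, -0.04, 0, 0, 0, 0],
  [-1, -0.5, -0.04, 0, 0, 0, 0],
  [-1, -0.4, -0.03, 0, 0, 0, 0],
  [-1, -0.29, -0.02, 0, 0, 0, 0],
  [-1, 0, 0, 0, 0, 0, 0],
  [-1, 0, 0, 0.5, 0, 0, 0],
  [-1, 0, 0, 0.5, 0, 0, 0],
  [-1, 0, 0, 0.3, 0, 0, 0],
  [-1, 0, 0, 0, 0, 0, 0],
  [-1, 0, 0, 0, 0, 0, 0],
])

```text
time: 22.95
tcp_pos: [0.4406, -0.2706, 0.0526]
ee_rot: [1.0, -0.001, 0.001, 0.0]
contact_force: [-0.1, 0.3, -0.5]
finger_gap: 0.0367
grasp_force: 59.9
```

```bash
python3 to.py .440 -.2705 .042
```

```text
t 22.95 pos [ 0.4406 -0.2706  0.0526] gap 0.0367 gf 59.9 F [-0.1  0.3 -0.5]
shift units [-0.01  -0.002  0.176] turn units [ 0.005 -0.007 -0.015]
```

arm_command([
  [-1, -0.01, 0, 0.1, 0, 0, 0],
  [-1, 0, 0, 0.08, 0, 0, 0],
  [-1, 0, 0, 0, 0, 0, 0],
  [0, 0, 0, 0, 0, 0, 0],
  [1, 0, 0, 0, 0, 0, 0],
  [1, 0, 0, 0, 0, 0, 0],
  [1, 0, 0, 0, 0, 0, 0],
  [1, 0, 0, 0, 0, 0, 0],
  [1, 0, 0, -0.3, 0, 0, 0],
  [1, 0, 0, -0.6, 0, 0, 0],
  [1, 0, 0, -0.6, 0, 0, 0],
  [1, 0, 0, -0.6, 0, 0, 0],
  [1, 0.15, 0.4, 0, 0, 0, 0],
  [1, 0.3, 0.7, 0, 0, 0, 0],
  [1, 0.4, 0.8, 0, 0, 0, 0],
  [1, 0.3, 0.6, 0, 0, 0, 0],
  [1, 0.09, 0.21, 0, 0, 0, 0],
  [1, 0, 0, 0, 0, 0, 0],
  [1, 0, 0, 0, 0, 0, 0],
])

```text
time: 25.32
tcp_pos: [0.5125, -0.4316, 0.1672]
ee_rot: [1.0, -0.001, -0.0, -0.001]
contact_force: [-0.3, 0.6, -0.3]
finger_gap: 0.0849
grasp_force: 0.0
```

```bash
python3 to.py .5145 -.433 .025; python3 fitw.py; python3 fit.py | grep xs
```

```text
t 25.32 pos [ 0.5125 -0.4316  0.1672] gap 0.0849 gf 0.0 F [-0.3  0.6 -0.3]
shift units [0.035 0.026 2.37 ] turn units [-0.007  0.007 -0.012]
wrist coaster_xs [ 514.7 -432. ] 38.6 
wrist coaster_s [ 440.7 -271.2] 46.2 
wrist coaster_m [ 587.9 -280.7] 52.9 
wrist glass 924 C ((512.8229370117188, -433.7614440917969), 25.083385467529297) 
wrist timer base 480 C ((439.88427734375, -272.0179748535156), 21.226051330566406) 
wrist bar 563 C ((439.23675537109375, -271.6784362792969), 18.46428108215332) ((444.2287902832031, -277.765380859375), (36.722801208496094, 20.78260612487793), 38.846920013427734)
scene coaster_xs [ 515.1 -434.3] 37.6
```

arm_command([
  [1, 0.025, 0.02, 0.3, 0, 0, 0],
  [1, 0, 0, 0.6, 0, 0, 0],
  [1, 0, 0, 0.5, 0, 0, 0],
  [1, 0, 0, 0.5, 0, 0, 0],
  [1, 0, 0, 0.3, 0, 0, 0],
  [1, 0, 0, 0.17, 0, 0, 0],
  [1, 0, 0, 0, 0, 0, 0],
  [1, 0, 0, 0, 0, 0, 0],
  [-1, 0, 0, 0, 0, 0, 0],
  [-1, 0, 0, 0, 0, 0, 0],
  [-1, 0, 0, 0, 0, 0, 0],
  [-1, 0, 0, 0, 0, 0, 0],
  [-1, 0, 0, 0, 0, 0, 0],
  [-1, 0, 0, 0, 0, 0, 0],
  [-1, 0, 0, 0, 0, 0, 0],
])

```text
time: 28.1
tcp_pos: [0.5153, -0.4344, 0.0261]
ee_rot: [1.0, -0.001, 0.001, 0.0]
contact_force: [-0.3, 1.5, 5.6]
finger_gap: 0.0457
grasp_force: 59.5
```

```bash
python3 to.py .5885 -.2805 .025
```

```text
t 28.1 pos [ 0.5153 -0.4344  0.0261] gap 0.0457 gf 59.5 F [-0.3  1.5  5.6]
shift units [ 1.215 -2.568  0.017] turn units [ 0.005 -0.008 -0.015]
```

arm_command([
  [-1, 0, 0, -0.3, 0, 0, 0],
  [-1, 0, 0, -0.6, 0, 0, 0],
  [-1, 0, 0, -0.6, 0, 0, 0],
  [-1, 0.13, -0.3, 0, 0, 0, 0],
  [-1, 0.25, -0.52, 0, 0, 0, 0],
  [-1, 0.28, -0.55, 0, 0, 0, 0],
  [-1, 0.27, -0.55, 0, 0, 0, 0],
  [-1, 0.2, -0.4, 0, 0, 0, 0],
  [-1, 0.1, -0.23, 0, 0, 0, 0],
  [-1, 0, 0, 0, 0, 0, 0],
  [-1, 0, 0, 0.5, 0, 0, 0],
  [-1, 0, 0, 0.5, 0, 0, 0],
  [-1, 0, 0, 0.3, 0, 0, 0],
  [-1, 0, 0, 0, 0, 0, 0],
  [-1, 0, 0, 0, 0, 0, 0],
])

```text
time: 29.98
tcp_pos: [0.5894, -0.282, 0.0378]
ee_rot: [1.0, -0.001, 0.001, 0.0]
contact_force: [0.0, 0.2, -1.4]
finger_gap: 0.046
grasp_force: 61.0
```

```bash
python3 to.py .5890 -.2805 .027
```

```text
t 29.98 pos [ 0.5894 -0.282   0.0378] gap 0.046 gf 61.0 F [ 0.   0.2 -1.4]
shift units [-0.007 -0.025  0.18 ] turn units [ 0.004 -0.008 -0.018]
```

arm_command([
  [-1, 0, -0.02, 0.1, 0, 0, 0],
  [-1, 0, 0, 0.08, 0, 0, 0],
  [-1, 0, 0, 0, 0, 0, 0],
  [0.3, 0, 0, 0, 0, 0, 0],
  [1, 0, 0, 0, 0, 0, 0],
  [1, 0, 0, 0, 0, 0, 0],
  [1, 0, 0, 0, 0, 0, 0],
  [1, 0, 0, -0.3, 0, 0, 0],
  [1, 0, 0, -0.6, 0, 0, 0],
  [1, 0, 0, -0.7, 0, 0, 0],
  [1, 0, 0, -0.7, 0, 0, 0],
  [1, -0.22, -0.3, 0, 0, 0, 0],
  [1, -0.4, -0.6, 0, 0, 0, 0],
  [1, -0.5, -0.6, 0, 0, 0, 0],
  [1, -0.5, -0.6, 0, 0, 0, 0],
  [1, -0.4, -0.6, 0, 0, 0, 0],
  [1, -0.2, -0.3, 0, 0, 0, 0],
  [1, 0, 0, 0, 0, 0, 0],
  [1, 0, 0, 0, 0, 0, 0],
])

```text
time: 32.35
tcp_pos: [0.4575, -0.1007, 0.1647]
ee_rot: [1.0, -0.001, 0.001, 0.0]
contact_force: [-0.7, 0.5, 0.9]
finger_gap: 0.0853
grasp_force: 0.0
```

```bash
sed -i "s/^    for t,c,z0,z1.*/    for t,c,z0,z1 in [('glass',(.589,-.281),.06,.08),('timer base',(.6445,-.112),.035,.05),('bar',(.6445,-.112),.058,.075),('shaker',(.44,-.2705),.085,.11),('bottle',(.456,-.1005),.095,.12),('bottleXS',(.515,-.432),.095,.12)]:/" fit.py; sed -e "s/\['top','scene'\]/['wrist']/" fit.py > fitw.py; python3 to.py .456 -.1005 .045; python3 fitw.py; python3 fit.py
```

```text
t 32.35 pos [ 0.4575 -0.1007  0.1647] gap 0.0853 gf 0.0 F [-0.7  0.5  0.9]
shift units [-0.03  -0.004  1.995] turn units [ 0.005 -0.014 -0.015]
wrist coaster_s [ 437.8 -266.9] 45.6 
wrist coaster_m [ 584.5 -277.1] 53.1 
wrist coaster_l [ 614.4 -109.8] 52.0 
wrist spare_board [452.8 -99. ] 75.4 ((452.8816223144531, -98.87843322753906), (109.09635162353516, 109.14508819580078), 86.25703430175781)
wrist glass 911 C ((581.8878784179688, -274.95880126953125), 24.259502410888672) 
wrist timer base 37 C ((608.7265014648438, -111.35186767578125), 8.577438354492188) 
wrist shaker 1429 C ((438.70513916015625, -270.3094787597656), 16.971004486083984) 
wrist bottle 286 C ((453.6757507324219, -97.36943817138672), 6.692261695861816) 
top coaster_xs [ 516.1 -430.1] 38.6 
top coaster_s [ 440.7 -269.6] 45.8 
top coaster_m [ 589.8 -278.4] 52.0 
top coaster_l [ 644.9 -109.3] 59.6 
top glass 100 C ((588.9361572265625, -278.8829345703125), 24.908504486083984) 
top timer base 186 C ((643.8375854492188, -110.9553451538086), 33.94921875) 
top bar 95 C ((643.455810546875, -111.885498046875), 26.3751087188720
[... 247 characters left out ...]
 -282.8] 52.4 
scene coaster_l [ 643.7 -114.8] 60.3 
scene spare_board [ 455.1 -102.5] 74.6 ((455.32501220703125, -102.6287841796875), (113.53217315673828, 111.53216552734375), 86.28511810302734)
scene glass 219 C ((588.8475952148438, -281.1873779296875), 25.606979370117188) 
scene timer base 225 C ((643.2123413085938, -114.61949157714844), 34.023311614990234) 
scene bar 111 C ((643.3343505859375, -116.18550872802734), 26.8740234375) ((642.9826049804688, -113.30475616455078), (53.68041229248047, 11.887145042419434), 6.960710048675537)
scene shaker 207 C ((439.3596496582031, -273.6590576171875), 17.02847671508789) 
scene bottle 40 C ((454.9708557128906, -100.80928039550781), 6.25291109085083)
```

arm_command([
  [1, -0.035, 0, 0.3, 0, 0, 0],
  [1, 0, 0, 0.5, 0, 0, 0],
  [1, 0, 0, 0.5, 0, 0, 0],
  [1, 0, 0, 0.4, 0, 0, 0],
  [1, 0, 0, 0.2, 0, 0, 0],
  [1, 0, 0, 0.1, 0, 0, 0],
  [1, 0, 0, 0, 0, 0, 0],
  [1, 0, 0, 0, 0, 0, 0],
  [-1, 0, 0, 0, 0, 0, 0],
  [-1, 0, 0, 0, 0, 0, 0],
  [-1, 0, 0, 0, 0, 0, 0],
  [-1, 0, 0, 0, 0, 0, 0],
  [-1, 0, 0, 0, 0, 0, 0],
  [-1, 0, 0, 0, 0, 0, 0],
  [-1, 0, 0, 0, 0, 0, 0],
  [-1, 0, 0, 0, 0, 0, 0],
])

```text
time: 35.25
tcp_pos: [0.4543, -0.0999, 0.0445]
ee_rot: [1.0, -0.001, 0.0, 0.0]
contact_force: [-0.9, -0.4, 6.1]
finger_gap: 0.0309
grasp_force: 58.6
```

```bash
python3 to.py .516 -.432 .045
```

```text
t 35.25 pos [ 0.4543 -0.0999  0.0445] gap 0.0309 gf 58.6 F [-0.9 -0.4  6.1]
shift units [ 1.041  5.533 -0.007] turn units [ 0.001 -0.004 -0.015]
```

arm_command([
  [-1, 0, 0, -0.3, 0, 0, 0],
  [-1, 0, 0, -0.6, 0, 0, 0],
  [-1, 0, 0, -0.7, 0, 0, 0],
  [-1, 0, 0, -0.7, 0, 0, 0],
  [-1, 0.1, 0.33, 0, 0, 0, 0],
  [-1, 0.13, 0.65, 0, 0, 0, 0],
  [-1, 0.13, 0.7, 0, 0, 0, 0],
  [-1, 0.13, 0.7, 0, 0, 0, 0],
  [-1, 0.13, 0.7, 0, 0, 0, 0],
  [-1, 0.13, 0.7, 0, 0, 0, 0],
  [-1, 0.13, 0.7, 0, 0, 0, 0],
  [-1, 0.1, 0.6, 0, 0, 0, 0],
  [-1, 0.03, 0.45, 0, 0, 0, 0],
  [-1, 0, 0, 0, 0, 0, 0],
  [-1, 0, 0, 0.5, 0, 0, 0],
  [-1, 0, 0, 0.6, 0, 0, 0],
  [-1, 0, 0, 0.6, 0, 0, 0],
  [-1, 0, 0, 0.3, 0, 0, 0],
  [-1, 0, 0, 0, 0, 0, 0],
  [-1, 0, 0, 0, 0, 0, 0],
])

```text
time: 37.75
tcp_pos: [0.5145, -0.4323, 0.0632]
ee_rot: [1.0, -0.001, 0.001, 0.001]
contact_force: [0.2, -0.3, -0.1]
finger_gap: 0.0305
grasp_force: 59.4
```

```bash
python3 to.py .515 -.432 .0455
```

```text
t 37.75 pos [ 0.5145 -0.4323  0.0632] gap 0.0305 gf 59.4 F [ 0.2 -0.3 -0.1]
shift units [ 0.007 -0.005  0.296] turn units [ 0.008 -0.009 -0.015]
```

Lower, release, rise and move off toward the empty near side.

arm_command([
  [-1, 0.01, 0, 0.15, 0, 0, 0],
  [-1, 0, 0, 0.1, 0, 0, 0],
  [-1, 0, 0, 0.04, 0, 0, 0],
  [-1, 0, 0, 0, 0, 0, 0],
  [0, 0, 0, 0, 0, 0, 0],
  [1, 0, 0, 0, 0, 0, 0],
  [1, 0, 0, 0, 0, 0, 0],
  [1, 0, 0, 0, 0, 0, 0],
  [1, 0, 0, 0, 0, 0, 0],
  [1, 0, 0, -0.3, 0, 0, 0],
  [1, 0, 0, -0.6, 0, 0, 0],
  [1, 0, 0, -0.7, 0, 0, 0],
  [1, 0, 0, -0.7, 0, 0, 0],
  [1, 0, 0, -0.7, 0, 0, 0],
  [1, -0.4, 0.5, 0, 0, 0, 0],
  [1, -0.6, 0.7, 0, 0, 0, 0],
  [1, -0.6, 0.6, 0, 0, 0, 0],
  [1, -0.4, 0.4, 0, 0, 0, 0],
  [1, 0, 0, 0, 0, 0, 0],
  [1, 0, 0, 0, 0, 0, 0],
])

```text
time: 40.25
tcp_pos: [0.3945, -0.5633, 0.2256]
ee_rot: [1.0, -0.001, 0.0, 0.0]
contact_force: [0.2, -0.1, 0.2]
finger_gap: 0.0853
grasp_force: 0.0
```

```bash
python3 fit.py | grep -v board; python3 to.py .4 -.5 .2; python3 - <<'E'
from h import *
for n in ['top','scene']:
    im,d=snapshot(n); save(n+'9',cv2.resize(im[60:330,120:400],(800,771))[:600] if 0 else cv2.resize(im,(768,576)))
for n in ['scene']:
    for r in models.cut_out(n,'spice_jar')[:1]:
        m=r['region']&(d>0); ys,xs=np.nonzero(m); print(np.median(world(n,np.c_[xs,ys],d[m]),0))
E
```

```text
top coaster_xs [ 516.2 -429.9] 37.8 
top coaster_s [ 441.  -269.6] 46.0 
top coaster_l [ 644.  -107.6] 61.0 
top glass 98 C ((589.2723999023438, -279.085693359375), 25.001550674438477) 
top timer base 190 C ((644.0487060546875, -111.00407409667969), 34.08338165283203) 
top bar 94 C ((643.315673828125, -112.1794204711914), 26.227235794067383) ((642.4610595703125, -106.6790771484375), (52.24513626098633, 18.37308120727539), 7.922738552093506)
top shaker 166 C ((440.912841796875, -270.9173583984375), 17.072391510009766) 
top bottleXS 29 C ((516.359375, -428.6660461425781), 6.667039394378662) 
scene coaster_xs [ 515.4 -434.1] 37.9 
scene coaster_m [ 591.7 -285.4] 53.9 
scene glass 185 C ((587.9158935546875, -280.4636535644531), 25.825199127197266) 
scene bottleXS 58 C ((515.2609252929688, -430.99755859375), 6.634773254394531) 
t 40.85 pos [ 0.3943 -0.5635  0.2247] gap 0.0854 gf 0.0 F [-1.1 -0.3  0.3]
shift units [ 0.093 -1.058  0.412] turn units [-0.001  0.    -0.014]
[ 0.74687194 -0.21304377  0.07144037]
```

View pics/scene9.png

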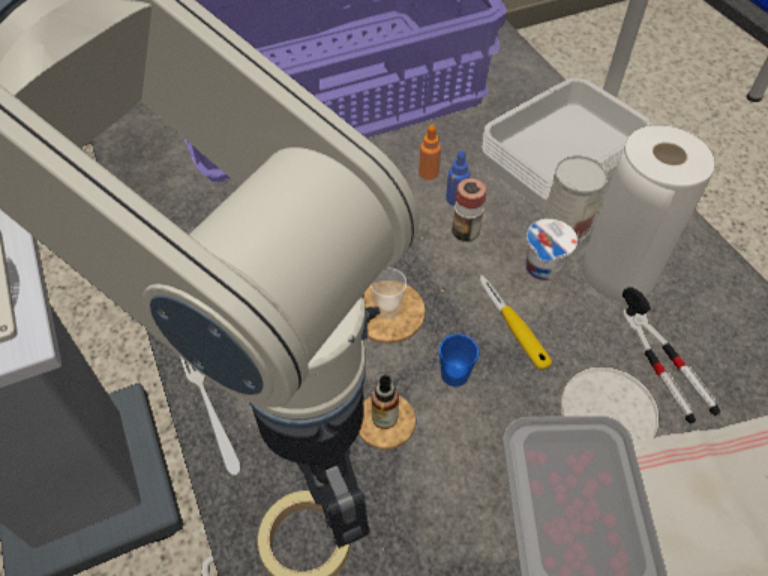

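View pics/top9.png

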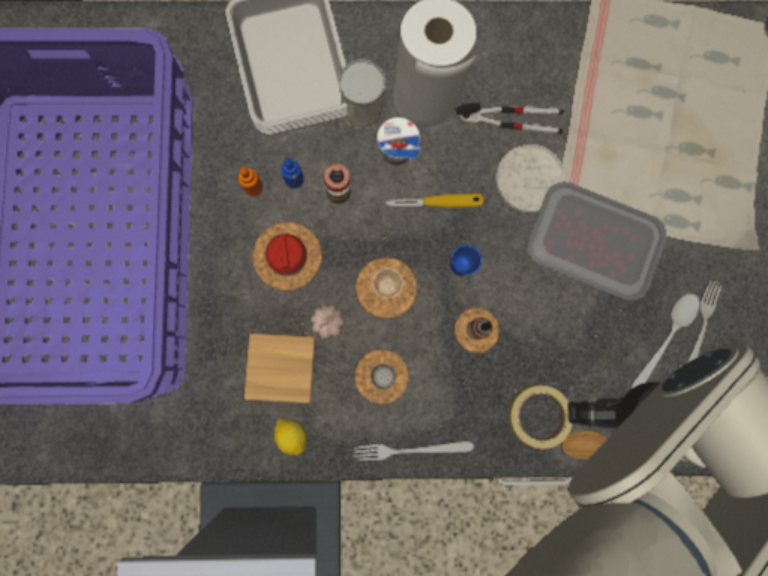

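The pictures show all four pieces upright in the middle of their own coasters: the timer at (286,254), glass at (388,285), shaker at (383,377) and bottle at (481,327) in the top view. The spice jar has not moved and the arm is clear, so I'm handing the job in.

```bash
python3 -c "
from h import *
print(bot.close_job())"
```

```text
the job is handed in; nothing more can be done
None
```

Job handed in at about 41 s: the dropper bottle, pepper shaker, small glass and timer each stand upright on their own coaster, measured within about 3 mm of its centre, and the spice jar was not moved.

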